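# Snug a taper shim between two hinge leaves and hold it

## Robot

A 7-joint arm with a two-finger parallel gripper is mounted at the origin on the work surface. World frame = base frame: x ahead of the robot, y to its left, z up, the work surface at z = 0. Lengths are in m, angles in rad, forces in N, time in s.
With the tool pointing down it reaches from about 0.425 to 0.925 m from the base axis. Payload 6.8 kg.
Tool frame: the origin (TCP) lies between the finger pads; the fingertips stand 22 mm ahead of it and the grasp point (between the pads) lies 3 mm ahead of it (bot.tip_reach is the distance from the TCP to the fingertips, in m); z points along the fingers, x is the direction in which the jaws open and shut, and the axes are right-handed (so a half turn about z gives the same grasp; the last joint's range is limited). The gripper opens to 85 mm and grips with 20 to 120 N. Pads are 22 mm wide; open, the fingers measure 114 mm over their backs; the gripper's body (76 mm by 85 mm) begins 54 mm behind the grasp point. The pads swing forward as they close: fully open they stand 13 mm farther back than shut.
Start: joints at [-1.263, 0.477, 0.022, 1.555, -0.011, 1.109, -0.083], TCP at [0.273, 0.618, 0.253] pointing down, gripper open.
Joint ranges: [-2.96, 2.96], [-0.34, 2.1], [-1.41, 1.46], [0.24, 2.44], [-1.37, 4.51], [0.17, 1.92], [-2.96, 2.96]. Speed limits (rad/s): [2.39, 2.39, 3.14, 3.14, 3.14, 3.14, 3.14].

## Interface

Orientations are given as a unit quaternion [w, x, y, z].
In Python, from station import bot gives the robot as it stands.
- The arm moves only by the tool step_arm, never from a script. Its argument "targets" is a list of rows, each a list of 5 numbers: the shift along the tool's x, y, z in mm, then the turn about the tool's z in degrees, then the closure, from 0 (fully open) to 1 (shut). In form: [[dx, dy, dz, spin, jaw], ...]. A call has 1 to 20 rows; each row is the pose to reach, as a shift and turn from the pose commanded when the call began, along the tool's axes at that moment; what a row does not reach only later rows make up. A row lasts 1/12 s, in which the tool goes at most 41.7 mm and 7.16 degrees, less where a joint would pass 70% of its speed; a pose out of reach is approached as far as the arm can. A call with a gripper value outside its range is refused whole. The fingers move at their own pace and stop on an object; "newtons" is the grip in N (left out, the last holds). Time passes only in rows, so rows that repeat a pose let the fingers close. It gives the time, the measured TCP pose, the force and the opening at its end, in the units of the state.
- bot.get_obs(): the state, without advancing time (a new reading comes with each control period).
- bot.read_camera(name): name is "side" or "top"; returns a dict with "frame" (384x512x3 uint8, red, green, blue), "z_map" (384x512 float32, m along the optical axis (not along the pixel's ray), 0 where there is no reading), "fov_y" (degrees; the focal length in pixels is half the picture's height over the tangent of half this angle, whatever the lens; pixels are square), "cx", "cy" (the principal point, pixels), "distortion" ([k1, k2, p1, p2, k3] as OpenCV has them; the pictures are not rectified), "R" (3x3) and "t" (3): a world point X has camera coordinates R X + t. Camera axes: x right, y down, z forward; pixel columns grow to the right and rows downward; lengths in m; the calibration is good to about 2 mm. A picture is of the moment at which its call begins.
- bot.hand_in(): hands the job in, once; it reports no verdict.
The state is a dict: "t": time; "q": joint angles; "joint_vel": joint speeds; "joint_torque": joint torques, N m; "eef_pos": TCP position; "tool_rot": TCP orientation; "contact_force": force on the tool from outside, world axes, zero at the start; "torque": the same for the moment, N m; "gripper_width": opening from 0.0 (shut) to 1.0 (fully open).
Only numpy, scipy, OpenCV 4.12 (cv2) and the standard library are available. Lean on these libraries where they do the work, as an engineer would, in place of code of your own. Each camera call takes 0.05 s, during which the arm holds its last target.

## Task

Draw the red-gripped taper shim straight up out of the slotted wooden holder and slide it, tip down, into the gap between the two upright steel hinge leaves on the jig until it drags snugly on both leaves (about 5 N of downward push), without prying the leaves more than about 3 mm apart. Keep holding the shim upright at that depth: the job finishes with it still in the gripper. Leave the other shims, the mallet, pin, punch, jar and the loose leaves on the turntable where they are.

Things in the scene. Friction and masses are not known exactly. Their poses are not given: they have to be found in the camera images.
- shim_red: tapered steel shim with a red plastic grip, standing tip down in a holder slot. Blade 30 mm wide (x), 90 mm long, thickness (y) growing evenly from 2 mm at the tip to 8 mm under the grip; grip 30 mm wide, 12 mm thick (y), 34 mm tall. About 90 g. Origin at the middle of the blade's tip, z up along the shim.
- shim_red_grip (a point): centre of the red shim's grip (half-way up the grip), 107 mm above the tip; axes as the shim: x across its width, y through its thickness, z up
- shim_red_tip (a point): middle of the red shim's tip edge; axes as the shim
- shim_holder: fixed wooden holder, 170 (x) by 50 (y) by 63 mm tall, origin under its centre. Three slots along its x at -50, 0, +50 mm hold one shim each (colours swap places), shim width along the holder's x, tip on the slot floor 8 mm above the plank, so 55 mm deep in the slot. Slots 7 mm wide (5 mm near the floor).
- jig: fixed hinge jig, aluminium base 80 (x) by 170 mm (y), origin under its centre. A blue carriage (top at z 26 mm) floats up to 8 mm along y and centres itself on the shim. It bears two upright steel leaves, 44 mm wide (x), facing each other across y: -y one clamped, +y one sprung. Their upright faces end at z 116 mm; above, lips flare outward 35 degrees up to z 128 mm.
- gap_mouth (a point): middle of the gap between the leaves where the flared lips begin, 116 mm above the plank; moves with the floating carriage. x along the leaves' width (shim width goes along it, either way round), y across the gap, z up. The upright gap is 3.6 to 5.2 mm (unknown, differs each time): the shim first touches both leaves with its tip roughly 24 to 50 mm below this point.
- clamped_leaf: the clamped hinge leaf at the -y side of the gap on the jig carriage, 44 mm wide, 3 mm thick; its origin means nothing useful
- sprung_leaf (a joint): how far the sprung leaf is pushed outward from its stop (m), 0 at rest. It yields from 3 N, then 2.5 N more per mm; each 15 mm of shim depth past first touch spreads the gap by 1 mm. Snug is anywhere from just yielding to 3 mm; friction makes that a downward push of about 3 to 8 N.
- shim_blue: tapered steel shim with a blue plastic grip, standing tip down in a holder slot. Blade 30 mm wide (x), 90 mm long, thickness (y) growing evenly from 2 mm at the tip to 8 mm under the grip; grip 30 mm wide, 12 mm thick (y), 34 mm tall. About 90 g. Leave it in its slot. Origin at its tip.
- shim_yellow: tapered steel shim with a yellow plastic grip, standing tip down in a holder slot. Blade 30 mm wide (x), 90 mm long, thickness (y) growing evenly from 2 mm at the tip to 8 mm under the grip; grip 30 mm wide, 12 mm thick (y), 34 mm tall. About 90 g. Leave it in its slot. Origin at its tip.
- mallet: black hard silicone mallet with a wooden handle lying along its x, 265 mm long, head 95 mm by 60 mm. Leave it alone; origin under its centre.
- hinge_pin: zinc-plated hinge pin, 86 mm long, lying along its y, 16 mm high. Leave it alone; origin under its centre.
- pin_punch: green plastic pin punch, 130 mm long, lying along its y, 14 mm high. Leave it alone; origin under its centre.
- screw_jar: glass jar of screws with an aluminium screw-on lid, 80 mm across, 103 mm tall. Leave it alone; origin under its centre.
- turntable: aluminium parts turntable, 210 mm across, 32 mm tall, with three loose hinge leaves on it. Leave it alone; origin under its centre.
- loose_leaf0: loose steel hinge leaf 30 by 60 by 4 mm lying on the turntable. Leave it alone; origin under its centre.
- loose_leaf1: loose steel hinge leaf 30 by 60 by 4 mm lying on the turntable. Leave it alone; origin under its centre.
- loose_leaf2: loose steel hinge leaf 30 by 60 by 4 mm lying on the turntable. Leave it alone; origin under its centre.
There are look-alikes about, which are no part of the job. Leave any orange or turquoise look-alike of the jig alone.

How it is judged:
By the outcome, as a careful person would: the job done as asked, in the order asked, and still so for the second after the job is handed in, while the arm keeps its last pose, push and grip.
It also fails if it takes over 58 s, if anything falls off the work surface, if the arm or the gripper's body presses on something with over 40 N, if the wrist force passes 120 N, or if a joint passes its speed limit or range.

## Working session

There is one attempt and no reset: what is moved stays moved. The work goes in short steps, Python scripts to look and compute and a tool call to move; the robot and the scene stay as the last step left them, time stands still between calls to the robot, and variables do not carry over. Pictures are saved under pics/ and viewed, and the job is handed in when it is done.

Besides the shell and the picture viewer there is one more tool, called as name(argument=value, ...) on one line, values as JSON. step_arm: Moves the arm, as the interface text tells. Its arguments: {"type":"object","properties":{"targets":{"type":"array"},"newtons":{"type":"number"}},"required":["targets"]}

```bash
mkdir -p pics; ls
cat > h.py <<'E'
import numpy as np, cv2, pickle
from station import bot
def cam(n):
    c=bot.read_camera(n); pickle.dump(c,open(f'/tmp/{n}.pkl','wb')); return c
def K(c):
    h=c['frame'].shape[0]; f=h/2/np.tan(np.radians(c['fov_y'])/2)
    return np.array([[f,0,c['cx']],[0,f,c['cy']],[0,0,1]])
def save(c,name,crop=None,s=1):
    im=c['frame'][:,:,::-1]
    if crop: u0,v0,u1,v1=crop; im=im[v0:v1,u0:u1]
    im=cv2.resize(im,None,fx=s,fy=s,interpolation=cv2.INTER_CUBIC); cv2.imwrite('pics/'+name,im)
def world(c):
    h,w=c['z_map'].shape
    u,v=np.meshgrid(np.arange(w),np.arange(h))
    p=cv2.undistortPoints(np.stack([u,v],-1).reshape(-1,1,2).astype(float),K(c),np.array(c['distortion'])).reshape(h,w,2)
    z=c['z_map'].astype(float); P=np.dstack([p[...,0]*z,p[...,1]*z,z])
    W=(P-np.array(c['t']))@np.array(c['R']); W[z==0]=np.nan
    return W
def proj(c,X):
    X=np.atleast_2d(X).astype(float)
    return cv2.projectPoints(X,cv2.Rodrigues(np.array(c['R']))[0],np.array(c['t'],float),K(c),np.array(c['distortion']))[0].reshape(-1,2)
E
python3 - <<'E'
from h import *
for n in('top','side'):
    c=cam(n); save(c,n+'0.png',s=1.5); C=-np.array(c['R']).T@np.array(c['t']);print(n,C,np.array(c['R'])[2],c['fov_y'],c['distortion'])
o=bot.get_obs();print(o)
E
```

```text
pics
top [0.46296799 0.02614407 1.28639563] [ 0.06580183 -0.00831303 -0.99779808] 56.800206490034626 [-0.10908242  0.          0.          0.          0.        ]
side [0.36839169 0.69713137 0.86084288] [ 0.17086867 -0.65815944 -0.7332326 ] 52.091985835455 [-0.10766492  0.          0.          0.          0.        ]
{'t': 0.1, 'q': array([-1.26311641,  0.47768915,  0.02235422,  1.55636313, -0.01149109,
        1.10927545, -0.08309943]), 'joint_vel': array([-0.00055421, -0.00088984, -0.00066652, -0.00277643, -0.00406139,
       -0.00014268,  0.00129181]), 'joint_torque': array([ 4.13163478e-03, -5.97761786e+01,  1.61379945e+00, -2.81954938e+01,
        1.28061921e-02,  5.01056638e-03, -6.71580381e-06]), 'eef_pos': array([0.27245109, 0.61703057, 0.25243763]), 'tool_rot': array([ 4.91212712e-04,  8.37821470e-01,  5.45943714e-01, -6.35686118e-04]), 'contact_force': array([-0.60450491, -0.17881354, -0.18461255]), 'torque': array([-0.04026047,  0.01173326,  0.03029265]), 'gripper_width': 0.9968340715701214}
```

View pics/top0.png

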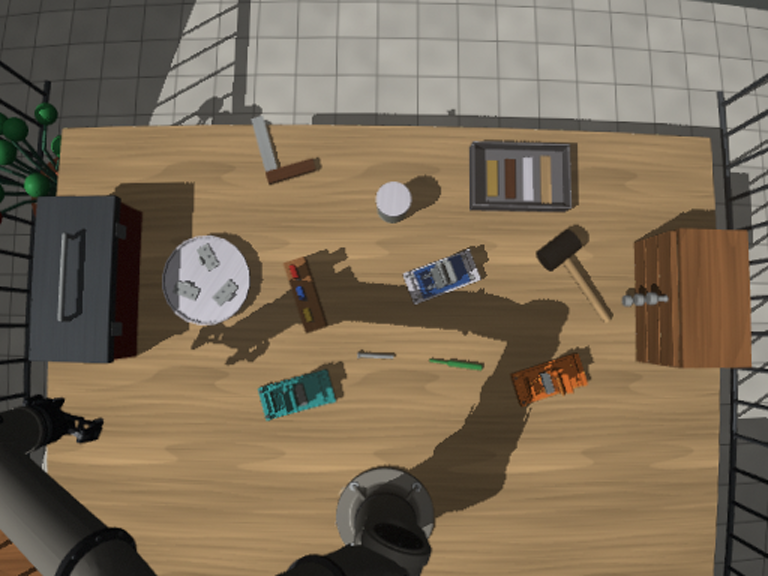

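View pics/side0.png

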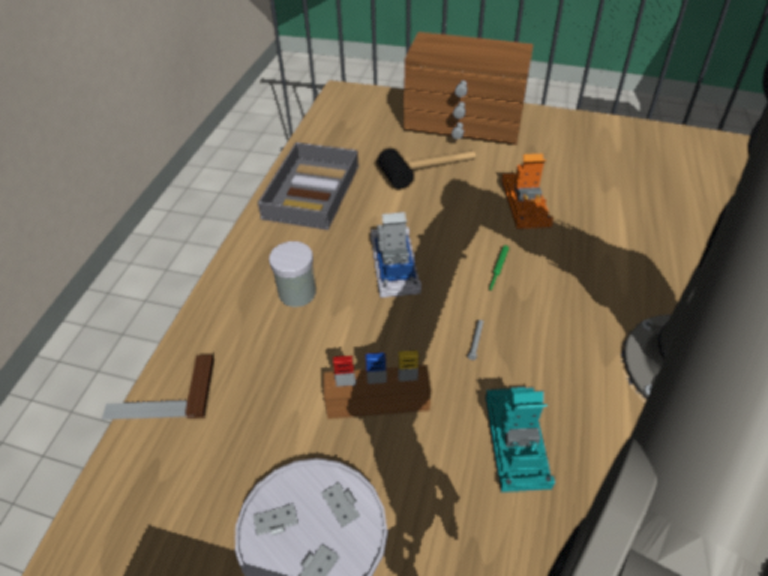

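The red shim stands at the far end of the holder: top (293,270) and side (343,365) in the 1.5x pictures. There are three jig candidates in the top picture:
- blue carriage on bare aluminium at (443,275)
- turquoise at (297,393)
- orange at (550,380)

The aluminium and blue one fits the description. I'll check it in crops and measure.

Run:
```python
from h import *
t=pickle.load(open('/tmp/top.pkl','rb'));s=pickle.load(open('/tmp/side.pkl','rb'))
a=t['frame'][155:230,180:330];b=s['frame'][130:290,200:300]
A=cv2.resize(a,None,fx=5,fy=5,interpolation=cv2.INTER_CUBIC);cv2.imwrite('pics/cropt.png',A[:,:,::-1])
save(s,'crops.png',(205,135,295,285),4)
for n,c in(('top',t),('side',s)):
    W=world(c);f=cv2.cvtColor(c['frame'],cv2.COLOR_RGB2HSV).astype(int)
    H,S,V=f[...,0],f[...,1],f[...,2]
    for nm,m in(('red',((H<6)|(H>174))&(S>190)&(V>80)),('blue',(abs(H-112)<10)&(S>150)&(V>60)),('yel',(abs(H-25)<6)&(S>190)&(V>80))):
        m=m&(W[...,2]>0.01)&(W[...,2]<.2)&(W[...,0]>.3)&(abs(W[...,1])<.4)
        k,l,st,ce=cv2.connectedComponentsWithStats(m.astype(np.uint8))
        for i in range(1,k):
            if st[i,4]>25:
                P=W[l==i];top=P[P[:,2]>np.nanmax(P[:,2])-.006]
                print(n,nm,ce[i].round(1),st[i],P.mean(0).round(4),'top',top.mean(0).round(4),len(top),P.max(0).round(3))
```

```text
side red [228.3 242.5] [222 238  14  10 117] [0.5704 0.2144 0.123 ] top [0.5722 0.2127 0.1315] 47 [0.585 0.222 0.134]
side blue [263.2 179.9] [252 168  24  19 209] [ 0.5601 -0.0788  0.0363] top [ 0.5496 -0.0756  0.0543] 29 [ 0.607 -0.061  0.058]
side blue [248.5 239.5] [244 236  12  11  80] [0.5269 0.1982 0.1272] top [0.5254 0.1959 0.1319] 48 [0.538 0.205 0.134]
side yel [271.3 236.6] [267 235  10   5  38] [0.4776 0.1811 0.1313] top [0.478  0.1808 0.1319] 32 [0.488 0.188 0.135]
```

View pics/cropt.png

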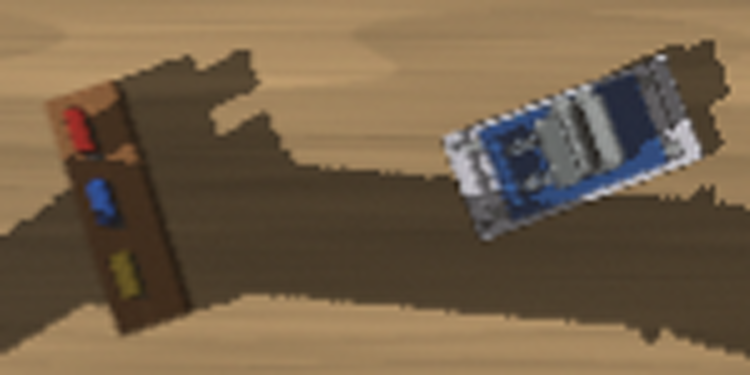

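View pics/crops.png

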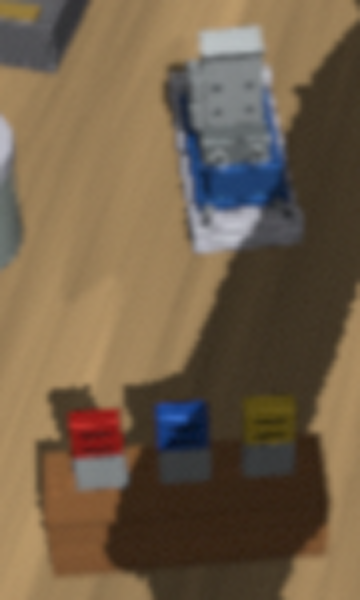

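The crops show the red grip at the holder's +x end, with blue in the middle and yellow nearer the robot. The blue carriage sits on a bare aluminium base. The top camera gave no colour hits, so I'll check its depth and fit the holder and jig orientation.

Run:
```python
from h import *
np.set_printoptions(suppress=True,precision=4)
t=pickle.load(open('/tmp/top.pkl','rb'));s=pickle.load(open('/tmp/side.pkl','rb'))
Wt=world(t);Ws=world(s)
print('top z valid',(t['z_map']>0).mean(), Wt[180,195],Wt[205,300],Wt[250,280], t['frame'][181,195])
print('side', Ws[320,120],Ws[300,250])
for n,W in(('top',Wt),('side',Ws)):
    # holder top
    m=(abs(W[...,0]-.525)<.12)&(abs(W[...,1]-.2)<.08)&(abs(W[...,2]-.063)<.004)
    P=W[m][:,:2].astype(np.float32); print(n,'holder',len(P),cv2.minAreaRect(P) if len(P)>5 else '', np.median(W[m][:,2]))
    m=(abs(W[...,0]-.555)<.13)&(abs(W[...,1]+.09)<.14)&(W[...,2]>.006)&(W[...,2]<.2)
    P=W[m].astype(np.float32); print(n,'jig',len(P),cv2.minAreaRect(P[:,:2].copy()),P[:,2].max())
    print(np.histogram(P[:,2],np.arange(0,.15,.01))[0])
    for lo,hi in((.012,.024),(.024,.03),(.1,.117),(.117,.135)):
        q=P[(P[:,2]>lo)&(P[:,2]<hi)]; 
        if len(q)>5: print(lo,len(q),cv2.minAreaRect(q[:,:2].copy()))
```

```text
top z valid 0.99603271484375 [0.5742 0.2091 0.1336] [ 0.5002 -0.153  -0.0011] [ 0.3372 -0.0811  0.001 ] [151  45  38]
side [0.7864 0.4073 0.0005] [0.505  0.2817 0.0005]
top holder 498 ((0.5257260799407959, 0.19459962844848633), (0.17033611238002777, 0.05093475431203842), 18.989931106567383) 0.06318290683627903
top jig 1103 ((0.5528983473777771, -0.0913623571395874), (0.2502654194831848, 0.27782291173934937), 0.7858505249023438) 0.13228908
[ 64 200 514  46  53  84  10   2   4  12  15  27  61  11]
0.012 287 ((0.5744383335113525, -0.12796950340270996), (0.07959453016519547, 0.1716565638780594), 20.784805297851562)
0.024 377 ((0.5737981200218201, -0.12742656469345093), (0.07752954959869385, 0.1699710339307785), 20.91545295715332)
0.1 26 ((0.5795034766197205, -0.12398289889097214), (0.049952324479818344, 0.018422426655888557), 11.564891815185547)
0.117 88 ((0.5744554996490479, -0.12817028164863586), (0.04370597004890442, 0.027434349060058594), 20.61939811706543)
side holder 964 ((0.5234154462814331, 0.1944393515586853), (0.1705348938703537, 0.05427704378962517), 18.88936996459961) 0.06291350771434934
side jig 1321 ((0.5721582174301147, -0.12723062932491302), (0.08016879111528397, 0.17350050806999207), 21.115314483642578) 0.1306521
[ 34 187 374  83 113 145  44  47  48  52  57  45  88   4]
0.012 255 ((0.5723074674606323, -0.12719370424747467), (0.0797349289059639, 0.17353308200836182), 21.175901412963867)
0.024 283 ((0.5716098546981812, -0.12681427597999573), (0.07914701849222183, 0.1727754920721054), 20.690372467041016)
0.1 83 ((0.5776183605194092, -0.11884339153766632), (0.053613025695085526, 0.02398589625954628), 4.716169834136963)
0.117 111 ((0.5729974508285522, -0.12867499887943268), (0.04379570111632347, 0.028453290462493896), 20.47978973388672)
```

```bash
cat >> h.py <<'E'
from scipy.spatial.transform import Rotation as Ro
def plan(X,yaw,o=None):
    """rows offset to put TCP at X with tool x at world angle yaw(deg)"""
    o=o or bot.get_obs(); q=o['tool_rot']; R=Ro.from_quat([q[1],q[2],q[3],q[0]]).as_matrix()
    d=R.T@(np.array(X)-o['eef_pos'])*1000
    cur=np.degrees(np.arctan2(R[1,0],R[0,0])); sp=-((yaw-cur+180)%360-180)
    print('t',round(o['t'],2),'pos',o['eef_pos'].round(4),'yaw',round(cur,2),'tilt',np.degrees(R[:2,2]).round(2),'F',o['contact_force'].round(2),'T',o['torque'].round(2),'w',round(o['gripper_width'],3),'q7',round(o['q'][6],2))
    print(' -> d',d.round(1),'spin',round(sp,2))
E
python3 - <<'E'
from h import *
plan([.5725,.2112,.253],109)
plan([.5725,.2112,.180],109)
E
```

```text
t 0.1 pos [0.2725 0.617  0.2524] yaw 66.18 tilt [-0.03 -0.09] F [-0.6  -0.18 -0.18] T [-0.04  0.01  0.03] w 0.997 q7 -0.08
 -> d [-2.501e+02  4.384e+02 -1.000e-01] spin -42.82
t 0.1 pos [0.2725 0.617  0.2524] yaw 66.18 tilt [-0.03 -0.09] F [-0.6  -0.18 -0.18] T [-0.04  0.01  0.03] w 0.997 q7 -0.08
 -> d [-250.   438.4   72.9] spin -42.82
```

step_arm(targets=[[-15,27,0,-3,0],[-30,53,0,-6,0],[-45,79,0,-9,0],[-62,110,0,-12,0],[-79,140,0,-15,0],[-96,170,0,-18,0],[-113,200,0,-21,0],[-130,230,0,-24,0],[-147,260,0,-27,0],[-164,290,0,-30,0],[-181,320,0,-33,0],[-198,350,0,-36,0],[-213,377,0,-39,0],[-228,403,0,-41,0],[-240,421,0,-42,0],[-247,433,0,-42.8,0],[-250,438.4,0,-42.8,0],[-250,438.4,0,-42.8,0],[-250,438.4,0,-42.8,0]])

```text
t: 1.68
eef_pos: [0.5721, 0.2125, 0.253]
tool_rot: [-0.0, 0.581, 0.814, -0.0]
contact_force: [-0.9, 0.7, 0.5]
gripper_width: 1.0
```

Run:
```python
from h import *
plan([.5725,.2112,.253],109)
for n in('top','side'):
    c=cam(n); save(c,n+'1.png',(150,130,350,250) if n=='top' else (180,120,340,300),4 if n=='top' else 3)
    W=world(c);f=cv2.cvtColor(c['frame'],cv2.COLOR_RGB2HSV).astype(int)
    H,S,V=f[...,0],f[...,1],f[...,2]
    m=((H<6)|(H>174))&(S>150)&(V>60)&(W[...,2]>.09)&(W[...,2]<.15)&(abs(W[...,1]-.21)<.05)
    P=W[m]; print(n,m.sum(),P.mean(0) if len(P) else '')
    if len(P)>5:
        q=P[P[:,2]>.128]; print(len(q),q.mean(0).round(4),cv2.minAreaRect(q[:,:2].astype(np.float32)) if len(q)>4 else '')
```

```text
t 1.68 pos [0.5721 0.2125 0.253 ] yaw 108.98 tilt [-0.05  0.02] F [-0.86  0.69  0.54] T [ 0.04  0.01 -0.  ] w 1.0 q7 1.46
 -> d [-1.4 -0.1  0. ] spin -0.02
top 25 [0.57161253 0.20593021 0.13051604]
22 [0.5717 0.2064 0.1319] ((0.5715967416763306, 0.20693959295749664), (0.02315252274274826, 0.008711856789886951), 15.338924407958984)
side 136 [0.57073471 0.21301147 0.12244344]
57 [0.5721 0.211  0.1317] ((0.5721772909164429, 0.21009591221809387), (0.027508746832609177, 0.012367736548185349), 21.945823669433594)
```

step_arm(targets=[[-1.5,0,15,0,0],[-1.5,0,40,0,0],[-1.5,0,68,0,0.3],[-1.5,0,95,0,0.5],[-1.5,0,117,0,0.5],[-1.5,0,128,0,0.5],[-1.5,0,133,0,0.5],[-1.5,0,133,0,0.6],[-1.5,0,133,0,0.6]], newtons=30)

```text
t: 2.53
eef_pos: [0.5737, 0.2111, 0.1214]
tool_rot: [0.0, 0.581, 0.814, 0.001]
contact_force: [0.1, 0.6, 0.5]
gripper_width: 0.397
```

Run:
```python
from h import *
plan([.572,.211,.120],109)
for n in('top','side'):
    c=cam(n); save(c,n+'2.png',(150,130,270,230) if n=='top' else (190,180,310,290),5)
```

```text
t 2.53 pos [0.5737 0.2111 0.1214] yaw 109.01 tilt [0.08 0.05] F [0.13 0.57 0.5 ] T [ 0.05 -0.02  0.09] w 0.397 q7 1.47
 -> d [ 0.5 -1.7  1.4] spin 0.01
```

View pics/side2.png

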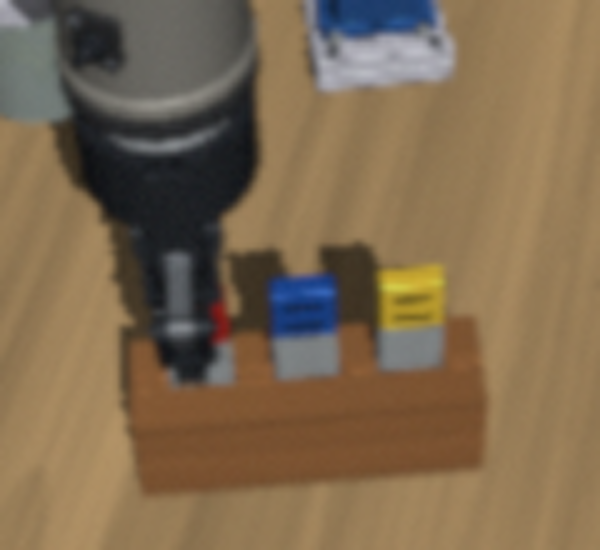

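The side crop shows the near finger in front of the red grip, a little to its left. Red shows only on the right, at (220,320) in the crop. I'll quantify that offset before closing.

Run:
```python
from h import *
c=pickle.load(open('/tmp/side.pkl','rb'))
o=bot.get_obs();p=o['eef_pos']
a=np.radians(19);ex=np.array([np.cos(a),np.sin(a),0]);ey=np.array([-np.sin(a),np.cos(a),0])
def cr(X): return ((proj(c,X)-[190,180])*5+2).round(0)
print('tip',cr([p+ey*.025-[0,0,.022]+ex*d for d in(-.011,0,.011)]).tolist())
g=np.array([.572,.211,.098]);print('blade top',cr([g+ey*.004+ex*d for d in(-.015,.015)]).tolist())
g=np.array([.5245,.1945,0]);
for s,n in((0,'blue'),(-.05,'yellow'),(.05,'red')):
  print(n,cr([g+ex*(s+d)+ey*.006+[0,0,.132] for d in(-.015,.015)]).tolist(), cr([g+ex*(s+d)+ey*.006+[0,0,.098] for d in(-.015,.015)]).tolist())
W=world(c)
P=W.reshape(-1,3);m=(np.linalg.norm(P[:,:2]-p[:2],axis=1)<.05)&(P[:,2]>.09)&(P[:,2]<.125)
uv=np.argwhere(m.reshape(W.shape[:2]));F=c['frame'][m.reshape(W.shape[:2])];D=P[m]-p
dark=F.max(1)<70
D=D[dark];loc=np.c_[D@ex,D@ey,D[:,2]];print(len(loc),loc.min(0),loc.max(0),np.median(loc,0));
```

```text
tip [[217.0, 379.0], [194.0, 381.0], [170.0, 383.0]]
blade top [[229.0, 344.0], [164.0, 349.0]]
blue [[335.0, 296.0], [269.0, 301.0]] [[337.0, 339.0], [272.0, 344.0]]
yellow [[445.0, 287.0], [379.0, 293.0]] [[443.0, 330.0], [379.0, 335.0]]
red [[225.0, 305.0], [159.0, 310.0]] [[229.0, 347.0], [165.0, 352.0]]
14 [-0.00514467  0.02943978 -0.01241215] [0.00627957 0.03396005 0.00112781] [-0.0005068   0.03251487 -0.00325588]
```

View pics/top2.png

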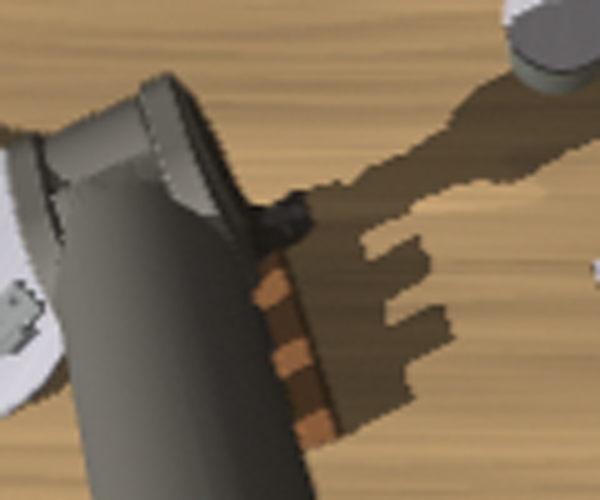

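step_arm(targets=[[0.3,-2.5,0,0,0.6],[0.3,-2.5,0,0,0.75],[0.3,-2.5,0,0,0.9],[0.3,-2.5,0,0,1],[0.3,-2.5,0,0,1],[0.3,-2.5,0,0,1],[0.3,-2.5,0,0,1]], newtons=25)

```text
t: 3.22
eef_pos: [0.5713, 0.2092, 0.121]
tool_rot: [0.0, 0.581, 0.814, 0.0]
contact_force: [-0.6, -2.6, 6.9]
gripper_width: 0.139
```

Run:
```python
from h import *
plan([.572,.211,.120],109)
```

```text
t 3.22 pos [0.5713 0.2092 0.121 ] yaw 108.94 tilt [ 0.05 -0.02] F [-0.61 -2.55  6.9 ] T [-0.77  0.13  0.04] w 0.139 q7 1.46
 -> d [1.5 1.3 1. ] spin -0.06
```

step_arm(targets=[[0,0,-1,0,1],[0,0,-2,0,1],[0,0,-5,0,1],[0,0,-9,0,1],[0,0,-14,0,1],[0,0,-20,0,1],[0,0,-27,0,1],[0,0,-35,0,1],[0,0,-44,0,1],[0,0,-53,0,1],[0,0,-62,0,1],[0,0,-74,0,1],[0,0,-88,0,1],[0,0,-104,0,1],[0,0,-120,0,1],[0,0,-136,0,1],[0,0,-150,0,1],[0,0,-158,0,1],[0,0,-160,0,1],[0,0,-160,0,1]], newtons=60)

```text
t: 4.88
eef_pos: [0.5709, 0.2099, 0.281]
tool_rot: [0.0, 0.581, 0.814, 0.001]
contact_force: [0.0, -0.1, -1.7]
gripper_width: 0.133
```

Run:
```python
from h import *
plan([.572,.211,.28],109)
for n in('top','side'):
    c=cam(n); save(c,n+'3.png',(150,130,300,230) if n=='top' else (180,110,330,290),5 if n=='top' else 3)
```

```text
t 4.88 pos [0.5709 0.2099 0.281 ] yaw 108.98 tilt [0.06 0.04] F [ 0.05 -0.15 -1.75] T [-0.01 -0.05 -0.01] w 0.133 q7 1.46
 -> d [0.6 1.4 1. ] spin -0.02
```

View pics/side3.png

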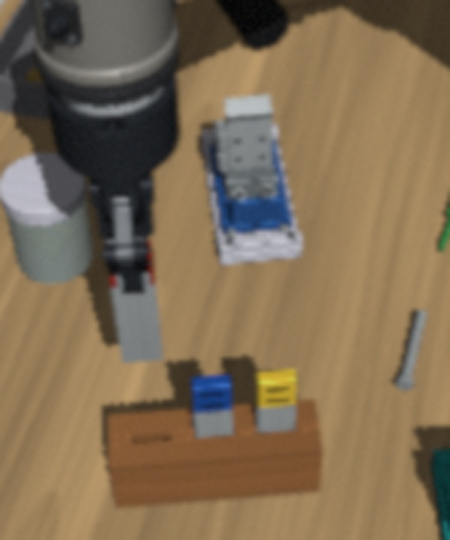

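The shim is out. The side crop shows the blade spanning about x 117–158 below the fingers, an empty slot at (152,438), and the blue and yellow shims still in place. Next I'll measure its tilt and tip in the hand.

```bash
cat > inhand.py <<'E'
from h import *
np.set_printoptions(suppress=True,precision=4)
o=bot.get_obs();p=o['eef_pos'];q=o['tool_rot'];R=Ro.from_quat([q[1],q[2],q[3],q[0]]).as_matrix()
for n in('side','top'):
    c=cam(n);W=world(c)
    D=(W-p)@R  # tool coords
    m=(abs(D[...,0])<.02)&(abs(D[...,1])<.03)&(D[...,2]>.028)&(D[...,2]<.13)
    P=D[m]; print(n,len(P))
    if len(P)>30:
        zs=np.arange(.03,.125,.012)
        for z in zs:
            k=P[abs(P[:,2]-z)<.006]
            if len(k)>3: print(' z',round(z,3),len(k),'y range',k[:,1].min().round(4),k[:,1].max().round(4),'mid',((k[:,1].min()+k[:,1].max())/2).round(4),'x med',np.median(k[:,0]).round(4))
        print(' tip z max',np.sort(P[:,2])[-5:])
E
python3 inhand.py
```

```text
side 330
 z 0.03 26 y range -0.0148 0.0145 mid -0.0002 x med 0.0054
 z 0.042 47 y range -0.0141 0.0151 mid 0.0005 x med 0.0045
 z 0.054 53 y range -0.0149 0.0145 mid -0.0002 x med 0.0041
 z 0.066 48 y range -0.0147 0.015 mid 0.0002 x med 0.0041
 z 0.078 46 y range -0.014 0.0142 mid 0.0001 x med 0.0037
 z 0.09 46 y range -0.0149 0.0152 mid 0.0001 x med 0.0031
 z 0.102 46 y range -0.0147 0.0144 mid -0.0002 x med 0.0031
 z 0.114 18 y range -0.014 0.0146 mid 0.0003 x med 0.002
 tip z max [0.1121 0.1122 0.1132 0.1135 0.1135]
top 3
```

Run:
```python
from h import *
plan([.5737,-.1284,.281],110.8)
```

```text
t 5.08 pos [0.5702 0.2096 0.2792] yaw 108.98 tilt [-0.1  -0.04] F [ 0.36 -0.33 -1.12] T [0.01 0.03 0.02] w 0.131 q7 1.46
 -> d [-320.8 -106.6   -1.5] spin -1.82
```

step_arm(targets=[[-6,-2,0,0,1],[-16,-5,0,0,1],[-32,-10,0,0,1],[-50,-17,0,-0.3,1],[-70,-23,0,-0.5,1],[-92,-31,0,-0.7,1],[-114,-38,0,-0.9,1],[-136,-45,0,-1,1],[-158,-52,0,-1.2,1],[-180,-60,0,-1.3,1],[-202,-67,0,-1.5,1],[-224,-74,0,-1.6,1],[-246,-82,0,-1.8,1],[-266,-88,0,-1.8,1],[-284,-94,0,-1.8,1],[-300,-100,0,-1.8,1],[-312,-104,0,-1.8,1],[-318,-106,0,-1.8,1],[-321,-106.6,0,-1.8,1],[-321,-106.6,0,-1.8,1]])

```text
t: 6.75
eef_pos: [0.5742, -0.1288, 0.2802]
tool_rot: [-0.0, 0.568, 0.823, 0.0]
contact_force: [-0.5, -0.1, -0.5]
gripper_width: 0.133
```

step_arm(targets=[[0,0,0,0,1],[0,0,0,0,1],[0,0,0,0,1]])

```text
t: 7.0
eef_pos: [0.5745, -0.1273, 0.2802]
tool_rot: [-0.0, 0.567, 0.824, 0.0]
contact_force: [0.5, -0.1, -1.5]
gripper_width: 0.131
```

Run:
```python
from h import *
plan([.5737,-.1284,.281],110.8)
c=cam('top');save(c,'top4.png',(250,130,370,230),5)
c=cam('side');save(c,'side4.png',(215,90,325,210),5)
W=world(c);o=bot.get_obs();p=o['eef_pos']
a=np.radians(20.8);ex=np.array([np.cos(a),np.sin(a),0]);ey=np.array([-np.sin(a),np.cos(a),0])
m=(np.linalg.norm(W[...,:2]-p[:2],axis=-1)<.06)
D=W[m]-p;L=np.c_[D@ex,D@ey,W[m][:,2]]
for lo,hi in((.160,.18),(.18,.2),(.2,.23),(.118,.132)):
    k=L[(L[:,2]>lo)&(L[:,2]<hi)]
    if len(k):print(lo,len(k),k.min(0).round(4),k.max(0).round(4),np.median(k,0).round(4))
```

```text
t 7.0 pos [ 0.5745 -0.1273  0.2802] yaw 110.87 tilt [-0.    0.02] F [ 0.45 -0.08 -1.53] T [ 0.02  0.03 -0.01] w 0.131 q7 2.11
 -> d [-0.8 -1.1 -0.8] spin 0.07
0.16 40 [-0.0136 -0.0031  0.166 ] [0.0149 0.0057 0.1799] [0.0007 0.0022 0.1736]
0.18 63 [-0.0136 -0.0013  0.18  ] [0.0147 0.0063 0.2   ] [0.001  0.0028 0.1905]
0.2 90 [-1.330e-02 -1.000e-04  2.007e-01] [0.0142 0.0066 0.2287] [0.0004 0.004  0.2154]
0.118 104 [-0.0237 -0.0155  0.1185] [0.0204 0.0141 0.1309] [-0.0008 -0.0059  0.1247]
```

View pics/side4.png

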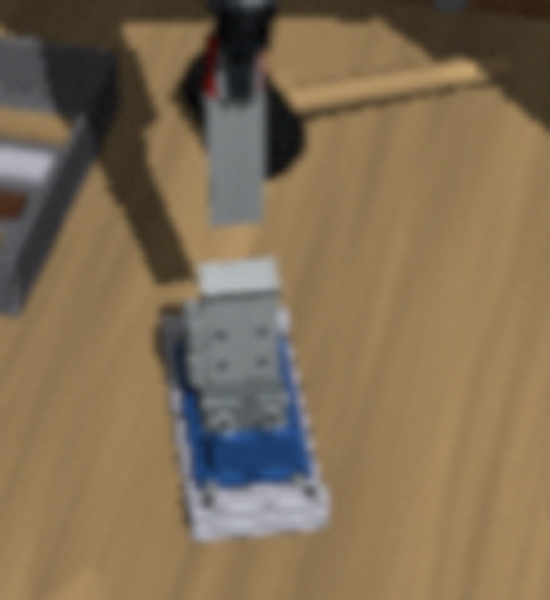

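View pics/top4.png

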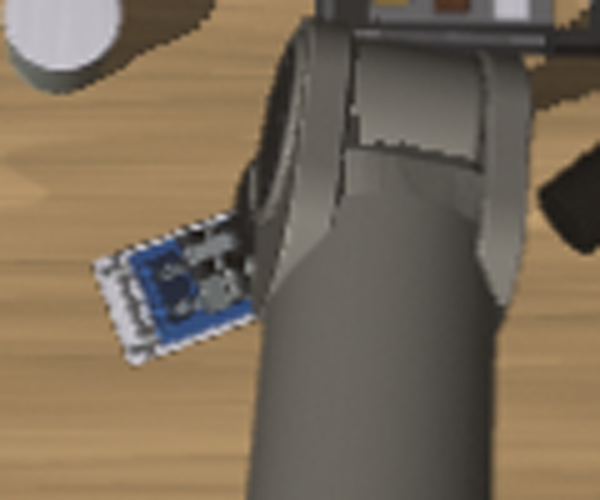

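The side view shows the shim upright about 40 mm above the lips and nearly in line with them. The depth data asks for a shift of about (-1.3, -1.8) mm. I'll descend in stages.

step_arm(targets=[[-1.3,-1.8,4,0,1],[-1.3,-1.8,12,0,1],[-1.3,-1.8,22,0,1],[-1.3,-1.8,30,0,1],[-1.3,-1.8,35,0,1],[-1.3,-1.8,40,0,1],[-1.3,-1.8,44,0,1],[-1.3,-1.8,48,0,1],[-1.3,-1.8,51,0,1],[-1.3,-1.8,54,0,1],[-1.3,-1.8,57,0,1],[-1.3,-1.8,60,0,1],[-1.3,-1.8,60,0,1]])

```text
t: 8.18
eef_pos: [0.5728, -0.1302, 0.2197]
tool_rot: [-0.0, 0.568, 0.823, -0.0]
contact_force: [0.4, -0.4, -1.6]
gripper_width: 0.134
```

Run:
```python
from h import *
plan([.5737,-.1284,.22],110.8)
c=cam('side');save(c,'side5.png',(215,90,325,210),5)
```

```text
t 8.18 pos [ 0.5728 -0.1302  0.2197] yaw 110.78 tilt [-0.04  0.01] F [ 0.37 -0.43 -1.6 ] T [-0.02  0.    0.03] w 0.134 q7 2.12
 -> d [ 1.4  1.5 -0.3] spin -0.02
```

View pics/side5.png

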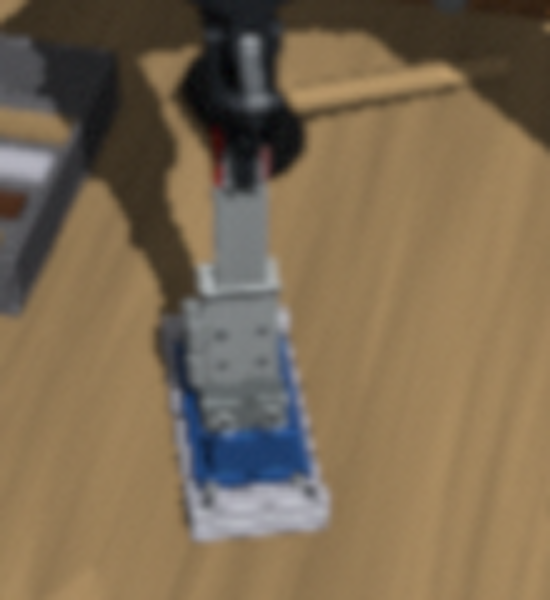

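The blade is entering between the lips, with margins of about 15 px on the left and 9 px on the right, and there is no side force. I'll keep descending slowly.

step_arm(targets=[[0,0,2,0,1],[0,0,4,0,1],[0,0,6,0,1],[0,0,8,0,1],[0,0,10,0,1],[0,0,12,0,1],[0,0,12,0,1],[0,0,12,0,1]])

```text
t: 8.9
eef_pos: [0.573, -0.1303, 0.2081]
tool_rot: [-0.0, 0.568, 0.823, -0.0]
contact_force: [0.1, -0.0, -0.7]
gripper_width: 0.13
```

step_arm(targets=[[0,0,1,0,1],[0,0,2,0,1],[0,0,3,0,1],[0,0,4,0,1],[0,0,4,0,1],[0,0,4,0,1]])

```text
t: 9.4
eef_pos: [0.573, -0.1303, 0.2042]
tool_rot: [-0.0, 0.568, 0.823, -0.0]
contact_force: [0.2, -0.2, -2.5]
gripper_width: 0.134
```

step_arm(targets=[[0,0,1,0,1],[0,0,2,0,1],[0,0,3,0,1],[0,0,4,0,1],[0,0,4,0,1],[0,0,4,0,1]])

```text
t: 9.9
eef_pos: [0.573, -0.1303, 0.2002]
tool_rot: [-0.0, 0.568, 0.823, -0.0]
contact_force: [0.2, -0.4, -1.6]
gripper_width: 0.136
```

step_arm(targets=[[0,0,1,0,1],[0,0,2,0,1],[0,0,3,0,1],[0,0,4,0,1],[0,0,4,0,1]])

```text
t: 10.32
eef_pos: [0.5733, -0.1303, 0.1963]
tool_rot: [0.0, 0.568, 0.823, 0.0]
contact_force: [0.4, 0.3, -0.0]
gripper_width: 0.13
```

step_arm(targets=[[0,0,1,0,1],[0,0,2,0,1],[0,0,3,0,1],[0,0,3,0,1],[0,0,3,0,1]])

```text
t: 10.73
eef_pos: [0.5733, -0.1303, 0.1933]
tool_rot: [0.0, 0.568, 0.823, 0.0]
contact_force: [0.3, 0.8, 0.9]
gripper_width: 0.131
```

step_arm(targets=[[0,0,1,0,1],[0,0,2,0,1],[0,0,3,0,1],[0,0,3,0,1],[0,0,3,0,1]])

```text
t: 11.15
eef_pos: [0.5731, -0.1303, 0.1901]
tool_rot: [-0.0, 0.568, 0.823, -0.0]
contact_force: [1.3, 1.2, 0.4]
gripper_width: 0.133
```

step_arm(targets=[[0,0,0,0,1]])

```text
t: 11.23
eef_pos: [0.5731, -0.1302, 0.1901]
tool_rot: [-0.0, 0.568, 0.823, -0.0]
contact_force: [0.2, -0.2, 1.3]
gripper_width: 0.134
```

step_arm(targets=[[0,0,0,0,1]])

```text
t: 11.32
eef_pos: [0.573, -0.1303, 0.1901]
tool_rot: [-0.0, 0.568, 0.823, -0.0]
contact_force: [1.2, 0.1, 0.8]
gripper_width: 0.133
```

step_arm(targets=[[0,0,0,0,1]])

```text
t: 11.4
eef_pos: [0.5731, -0.1302, 0.1901]
tool_rot: [-0.0, 0.568, 0.823, 0.0]
contact_force: [1.1, -0.0, 0.3]
gripper_width: 0.131
```

step_arm(targets=[[0,0,1,0,1],[0,0,2,0,1],[0,0,2,0,1]])

```text
t: 11.65
eef_pos: [0.5731, -0.1304, 0.1883]
tool_rot: [0.0, 0.568, 0.823, -0.0]
contact_force: [0.7, 0.7, 1.9]
gripper_width: 0.134
```

step_arm(targets=[[0,0,1,0,1],[0,0,2,0,1],[0,0,2,0,1]])

```text
t: 11.9
eef_pos: [0.5731, -0.1303, 0.1862]
tool_rot: [0.0, 0.568, 0.823, 0.0]
contact_force: [0.9, 0.2, 2.1]
gripper_width: 0.13
```

step_arm(targets=[[0,0,1,0,1],[0,0,2,0,1],[0,0,2,0,1]])

```text
t: 12.15
eef_pos: [0.5731, -0.1303, 0.1841]
tool_rot: [-0.0, 0.568, 0.823, 0.0]
contact_force: [1.0, 0.1, 2.3]
gripper_width: 0.131
```

step_arm(targets=[[0,0,1,0,1],[0,0,2,0,1],[0,0,2,0,1]])

```text
t: 12.4
eef_pos: [0.5731, -0.1303, 0.1821]
tool_rot: [-0.0, 0.568, 0.823, 0.0]
contact_force: [0.3, 0.2, 2.8]
gripper_width: 0.129
```

step_arm(targets=[[0,0,0,0,1]])

```text
t: 12.48
eef_pos: [0.5731, -0.1303, 0.1821]
tool_rot: [-0.0, 0.568, 0.823, 0.0]
contact_force: [0.1, 0.5, 2.3]
gripper_width: 0.134
```

step_arm(targets=[[0,0,0,0,1]])

```text
t: 12.57
eef_pos: [0.5731, -0.1302, 0.1821]
tool_rot: [-0.0, 0.568, 0.823, -0.0]
contact_force: [0.8, -0.1, 1.4]
gripper_width: 0.133
```

step_arm(targets=[[0,0,0,0,1]])

```text
t: 12.65
eef_pos: [0.5731, -0.1302, 0.1821]
tool_rot: [-0.0, 0.568, 0.823, -0.0]
contact_force: [0.5, 0.3, 1.9]
gripper_width: 0.135
```

Run:
```python
from h import *
plan([.5737,-.1284,.18],110.8)
c=cam('side');save(c,'side6.png',(215,90,325,210),5)
```

```text
t 12.65 pos [ 0.5731 -0.1302  0.1821] yaw 110.78 tilt [-0.01  0.  ] F [0.49 0.27 1.95] T [ 0.08 -0.2   0.07] w 0.135 q7 2.13
 -> d [1.5 1.3 2.1] spin -0.02
```

View pics/side6.png

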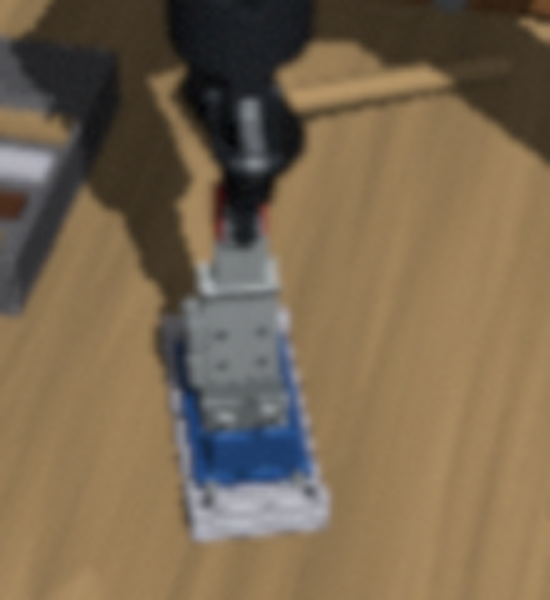

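The blade is centred and upright, with about 20 mm of steel showing between the lips and the fingertips. The net push is about 3.5 N, so I'll go a little deeper, toward 5 N.

step_arm(targets=[[0,0,1,0,1],[0,0,2,0,1],[0,0,3,0,1],[0,0,4,0,1],[0,0,4,0,1]])

```text
t: 13.12
eef_pos: [0.5731, -0.1303, 0.1782]
tool_rot: [0.0, 0.568, 0.823, 0.0]
contact_force: [0.1, -0.7, 3.1]
gripper_width: 0.133
```

step_arm(targets=[[0,0,1,0,1],[0,0,2,0,1],[0,0,3,0,1],[0,0,3,0,1]])

```text
t: 13.45
eef_pos: [0.5731, -0.1303, 0.1752]
tool_rot: [0.0, 0.568, 0.823, 0.0]
contact_force: [0.3, 1.1, 2.8]
gripper_width: 0.125
```

step_arm(targets=[[0,0,0,0,1]])

```text
t: 13.53
eef_pos: [0.5731, -0.1303, 0.1751]
tool_rot: [-0.0, 0.568, 0.823, 0.0]
contact_force: [0.5, 0.2, 3.0]
gripper_width: 0.131
```

step_arm(targets=[[0,0,0,0,1]])

```text
t: 13.62
eef_pos: [0.5731, -0.1303, 0.1752]
tool_rot: [-0.0, 0.568, 0.823, 0.0]
contact_force: [0.8, 0.1, 3.4]
gripper_width: 0.133
```

step_arm(targets=[[0,0,0,0,1]])

```text
t: 13.7
eef_pos: [0.5731, -0.1302, 0.1752]
tool_rot: [-0.0, 0.568, 0.823, 0.0]
contact_force: [0.8, -0.9, 2.6]
gripper_width: 0.132
```

step_arm(targets=[[0,0,0,0,1]])

```text
t: 13.78
eef_pos: [0.573, -0.1302, 0.1752]
tool_rot: [-0.0, 0.568, 0.823, -0.0]
contact_force: [0.5, -0.1, 2.7]
gripper_width: 0.133
```

step_arm(targets=[[0,0,1,0,1],[0,0,2,0,1],[0,0,2,0,1],[0,0,2,0,1],[0,0,2,0,1]])

```text
t: 14.2
eef_pos: [0.5731, -0.1303, 0.1733]
tool_rot: [0.0, 0.568, 0.823, 0.0]
contact_force: [0.0, 0.4, 4.1]
gripper_width: 0.13
```

```bash
python3 inhand.py
python3 - <<'E'
from h import *
plan([.5737,-.1284,.17],110.8)
c=cam('side');save(c,'side7.png',(180,60,360,240),4*0.8)
c=cam('side');save(c,'side7b.png',s=1.5)
W=world(c)
a=np.radians(20.8);ex=np.array([np.cos(a),np.sin(a),0]);ey=np.array([-np.sin(a),np.cos(a),0]);p=bot.get_obs()['eef_pos']
D=W-p; L=np.dstack([D@ex,D@ey,W[...,2]])
m=(abs(L[...,0])<.022)&(abs(L[...,1])<.03)&(L[...,2]>.118)&(L[...,2]<.135);print('lips',L[m].min(0),L[m].max(0))
m=(abs(L[...,0])<.02)&(L[...,1]>-.002)&(L[...,1]<.03)&(L[...,2]>.07)&(L[...,2]<.11);print('near leaf face y',np.median(L[m][:,1]),m.sum())
s=pickle.load(open('/tmp/top.pkl','rb'))
E
```

```text
side 463
 z 0.03 18 y range -0.0142 0.0145 mid 0.0001 x med 0.0051
 z 0.042 63 y range -0.0211 0.0216 mid 0.0003 x med 0.0047
 z 0.054 55 y range -0.0221 0.0223 mid 0.0001 x med 0.005
 z 0.066 68 y range -0.02 0.0299 mid 0.005 x med 0.0071
 z 0.078 53 y range -0.0202 0.0288 mid 0.0043 x med 0.0074
 z 0.09 50 y range -0.02 0.0285 mid 0.0043 x med 0.0069
 z 0.102 49 y range -0.0199 0.0288 mid 0.0044 x med 0.0073
 z 0.114 49 y range -0.0224 0.0286 mid 0.0031 x med 0.0078
 tip z max [0.1245 0.1246 0.1247 0.1248 0.1254]
top 24
t 14.3 pos [ 0.5731 -0.1303  0.1733] yaw 110.77 tilt [ 0.01 -0.  ] F [-0.04  0.54  3.94] T [-0.01 -0.09  0.06] w 0.13 q7 2.13
 -> d [1.6 1.2 3.3] spin -0.03
lips [-0.02153612 -0.01089817  0.11804774] [0.02168674 0.01708193 0.1349021 ]
near leaf face y 0.007382220979463852 139
```

View pics/side7.png

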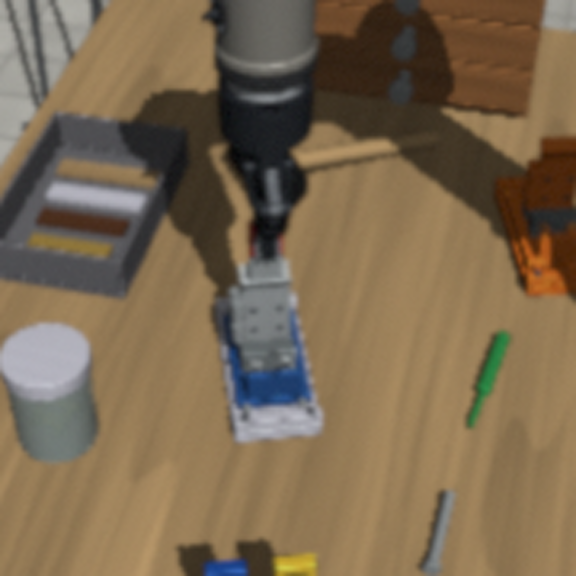

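View pics/side7b.png

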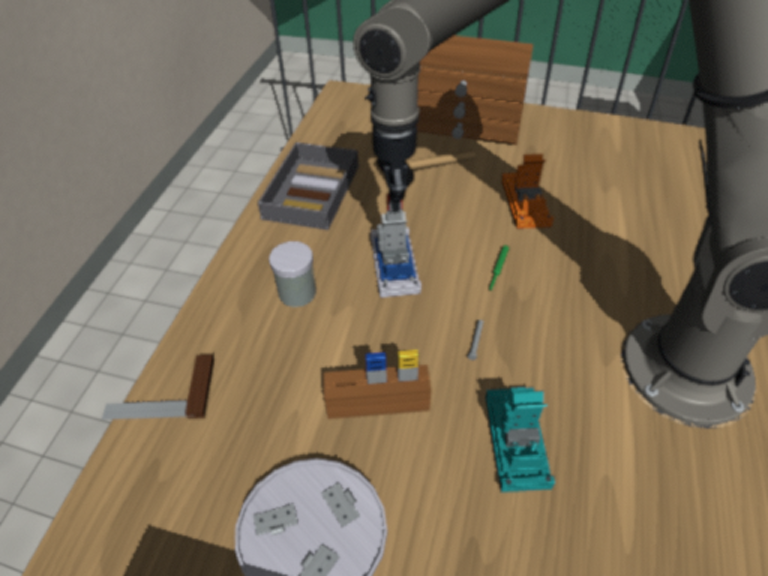

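The picture shows the red shim upright in the gap and still held. The blue and yellow shims, jar, punch, pin, turntable leaves and mallet are where they were. The push is about 5 N net of the shim's weight. At this depth the blade is about 5.7 mm thick at the mouth, so the spread is 0.5–2.1 mm for any allowed gap. I'm handing in.

Run:
```python
from station import bot
print(bot.hand_in())
```

```text
the job is handed in; nothing more can be done
None
```

I drew the red shim straight up out of the holder and slid it, tip down, into the gap on the aluminium jig with the blue carriage. The arm still holds it upright there. I handed the job in at about 14.4 s.

- **Push:** the last readings were about 4 N upward on the tool. Adding back roughly 1.4 N measured while it hung free gives about 5.4 N of downward push. Single force readings scatter by about 1 N, so I judged by averages.
- **Depth and spread:** the tip is about 56 mm below the gap mouth, roughly 23 mm past first touch. That gives a spread of about 1.5 mm. For any gap in the stated range it lies between 0.5 and 2.1 mm. I had no direct reading of the sprung leaf. The camera depth suggested a gap of about 5.4 mm against about 5.7 mm of blade at the mouth, which agrees within the 2 mm calibration.
- **Fit in the hand:** tool tilt was about 0°, sideways force was under about 1 N, and the shim had not shifted in the grip.
- **Other items:** in the last side picture everything I was told to leave looked unmoved, though the mallet was partly hidden behind the arm.
- **Disagreements:** the two cameras differed by 1–2 mm on position, which the flared lips and floating carriage took up. While gripping in the slot, the wrist briefly read about 7 N vertically and 2.6 N sideways; both were gone once the shim was lifted clear.

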